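Rub down a panel seam with the sprung stylus

TASK

Lift the steel weight off the clamped panel and stand it wholly on the cork mat, then take the slim-handled sprung stylus from the rack and rub down the panel's seam: set its tip in the channel at the open end and guide it slowly (about 3 cm a second) along the channel floor, round both corners, to the closed end in one stroke without lifting, pressing only as hard as its spring tip allows. Then lift off and hang the stylus upright back in the same rack hole; leave the awl, thread cone, glue bottle and spray can where they are.

Things in the scene. Friction and masses are not known exactly. Their poses are not given: they have to be found in the camera images.
- panel: Fixed plywood board, 170 (x) by 230 (y) by 14 thick, at any yaw; origin at its underside's centre. On it, concentric, a brown leatherboard panel 130 by 200 by 4 (top z = 18) with a Z-shaped seam channel 10 wide, 4 deep (floor z = 14). Centre line (x, y): open end (-30, 100) at the panel's edge, (-30, -15), (30, -15), end wall (30, -70). The leg with the open end is longer.
- clamp_a (a point): Rubber foot of a fixed toggle clamp, on the panel's face at (38, 35, 18) in the panel's frame. The clamp is 30 wide in y and fills x = 29 to 85, up to z = 63; its handle leans out over x = 70 to 102, up to z = 102.
- clamp_b (a point): Rubber foot of the second clamp, on the other side, at (-38, -65, 18) in the panel's frame. It is 30 wide in y and fills x = -29 to -85, up to z = 63; its handle leans out over x = -70 to -102, up to z = 102.
- seam_start (a point): Point on the channel floor, in its middle, 15 mm in from the open end: the place to begin; (-30, 85, 14) in the panel's frame.
- seam_corner1 (a point): Channel floor, middle of the first corner, (-30, -15, 14) in the panel's frame.
- seam_corner2 (a point): Channel floor, middle of the second corner, (30, -15, 14) in the panel's frame.
- seam_end (a point): Channel floor, in its middle, 8 mm before the closed end's wall: the place to finish; (30, -62, 14) in the panel's frame.
- weight: Loose plain dark steel cylinder, diameter 44, 40 high, 0.35 to 0.55 kg, standing on the panel over the long leg of the seam; origin at the centre of its underside, z up.
- mat: Fixed cork mat, 110 (x) by 160 (y) by 4 thick, at any yaw; origin at the centre of its underside. The thread cone stands on its +y half; the -y half is free.
- rack: Fixed wooden tool rack, 60 (x) by 140 (y), top face at z = 70, plate 12 thick, open beneath; origin at the centre of its underside. Two round through holes of diameter 21 at y = -32 and y = +32 (x = 0). The stylus hangs in one and the awl in the other, either way round.
- stylus: Loose stylus hanging upright in a rack hole. Origin at the underside of its collar (on the rack's top face), z up along its axis. Brass collar of diameter 30, z = 0 to 6; straight slim wooden handle of diameter 16, z = 6 to 66; steel barrel of diameter 10 down to z = -25; spring tip, a ball-ended pin of diameter 5, down to z = -40. 0.09 kg. May be held at any yaw.
- stylus_tip (a point): Lowest point of the stylus's ball end, 40 mm below the stylus's origin when not pressed (moves up with the spring tip).
- plunger (a joint): How far the spring tip is pushed into the stylus, m: 0 free, 0.008 fully in (then rigid). It takes about 2 N to start and 6.6 N fully in; press it in about 4 mm while rubbing.
- awl: Loose awl with a short pear-shaped wooden handle, 36 diameter, 48 high over the same brass collar, hanging in the other rack hole; origin at the centre of the collar's underside. Leave alone.
- cone: Loose white thread cone, 50 diameter at its foot, 55 high, standing on the mat; origin at the centre of its underside. Leave alone.
- glue: Loose white glue bottle with a pointed blue spout, diameter 68, 185 high; origin at the centre of its underside. Leave alone.
- can: Loose orange spray can, diameter 56, 150 high; origin at the centre of its underside. Leave alone.
There are look-alikes about, which are no part of the job. What is shaped like the stylus but black or purple is not meant.

How it is judged:
On the way, in this order (a step that is already met when the one before it is completed fails the run):
1. the weight stands on the mat, let go (x of weight in the frame of mat between -0.036 and 0.036 m and y of weight in the frame of mat between -0.061 and 0.061 m and z of weight in the frame of mat below 0.008 m and angle between weight's own z axis and vertical below 0.1 rad and contact force between the fingers and weight below 0.1 N), for 0.2 s.
2. the stylus tip is pressed on the floor of the seam channel at the open end of the seam (within 8 mm along, tip pushed in more than 0.6 mm) (x of stylus_tip in the frame of panel between -0.038 and -0.022 m and y of stylus_tip in the frame of panel between 0.077 and 0.093 m and z of stylus_tip in the frame of panel below 0.0158 m and value of joint plunger above 0.0006 m), for 0.05 s.
3. the stylus tip is pressed on the floor of the seam channel 25 mm along (within 8 mm along, tip pushed in more than 0.6 mm) (x of stylus_tip in the frame of panel between -0.038 and -0.022 m and y of stylus_tip in the frame of panel between 0.052 and 0.068 m and z of stylus_tip in the frame of panel below 0.0158 m and value of joint plunger above 0.0006 m), for 0.05 s.
4. the stylus tip is pressed on the floor of the seam channel half-way down the long leg (within 8 mm along, tip pushed in more than 0.6 mm) (x of stylus_tip in the frame of panel between -0.038 and -0.022 m and y of stylus_tip in the frame of panel between 0.027 and 0.043 m and z of stylus_tip in the frame of panel below 0.0158 m and value of joint plunger above 0.0006 m), for 0.05 s.
5. the stylus tip is pressed on the floor of the seam channel three quarters down the long leg (within 8 mm along, tip pushed in more than 0.6 mm) (x of stylus_tip in the frame of panel between -0.038 and -0.022 m and y of stylus_tip in the frame of panel between 0.002 and 0.018 m and z of stylus_tip in the frame of panel below 0.0158 m and value of joint plunger above 0.0006 m), for 0.05 s.
6. the stylus tip is pressed on the floor of the seam channel at the first corner (within 8 mm along, tip pushed in more than 0.6 mm) (x of stylus_tip in the frame of panel between -0.038 and -0.022 m and y of stylus_tip in the frame of panel between -0.023 and -0.007 m and z of stylus_tip in the frame of panel below 0.0158 m and value of joint plunger above 0.0006 m), for 0.05 s.
7. the stylus tip is pressed on the floor of the seam channel half-way along the cross leg (within 8 mm along, tip pushed in more than 0.6 mm) (x of stylus_tip in the frame of panel between -0.008 and 0.008 m and y of stylus_tip in the frame of panel between -0.023 and -0.007 m and z of stylus_tip in the frame of panel below 0.0158 m and value of joint plunger above 0.0006 m), for 0.05 s.
8. the stylus tip is pressed on the floor of the seam channel at the second corner (within 8 mm along, tip pushed in more than 0.6 mm) (x of stylus_tip in the frame of panel between 0.022 and 0.038 m and y of stylus_tip in the frame of panel between -0.023 and -0.007 m and z of stylus_tip in the frame of panel below 0.0158 m and value of joint plunger above 0.0006 m), for 0.05 s.
9. the stylus tip is pressed on the floor of the seam channel half-way down the short leg (within 8 mm along, tip pushed in more than 0.6 mm) (x of stylus_tip in the frame of panel between 0.022 and 0.038 m and y of stylus_tip in the frame of panel between -0.046 and -0.03 m and z of stylus_tip in the frame of panel below 0.0158 m and value of joint plunger above 0.0006 m), for 0.05 s.
10. the stylus tip is pressed on the floor of the seam channel at the closed end (within 8 mm along, tip pushed in more than 0.6 mm) (x of stylus_tip in the frame of panel between 0.022 and 0.038 m and y of stylus_tip in the frame of panel between -0.07 and -0.054 m and z of stylus_tip in the frame of panel below 0.0158 m and value of joint plunger above 0.0006 m), for 0.05 s.
At the end, for the whole second after the job is handed in: The weight stands upright, wholly on the cork mat, at rest; the stylus hangs upright (within 7 degrees) and at rest in the rack hole it came from, within 12 mm of where it started (x of weight in the frame of mat between -0.036 and 0.036 m and y of weight in the frame of mat between -0.061 and 0.061 m and z of weight in the frame of mat below 0.008 m and angle between weight's own z axis and vertical below 0.1 rad and distance of stylus from where it was at the start of the episode below 0.012 m and angle between stylus's own z axis and vertical below 0.12 rad and linear speed of each of stylus, weight below 0.03 m/s); the robot touches nothing.
It fails at once if the awl, cone, glue bottle or spray can is shifted more than 20 mm or tipped (distance of any of awl, cone, glue, can from where it was at the start of the episode above 0.02 m or angle between any of awl, cone, glue, can's own z axis and vertical above 0.3 rad).
It fails at once if the stylus moves faster than 80 mm/s while its tip is pressed on the panel (linear speed of stylus above 0.08 m/s and value of joint plunger above 0.001 m and contact force between stylus and panel above 0.5 N).
It fails at once if the stylus is pushed against the panel with more than 25 N (contact force between stylus and panel above 25 N).
It fails at once if the tip is less than 8 mm above the panel's face without being pressed, over the panel and more than 20 mm from both ends of the seam (lifted, or set down part-way) (x of stylus_tip in the frame of panel between -0.06 and 0.06 m and y of stylus_tip in the frame of panel between -0.095 and 0.075 m and z of stylus_tip in the frame of panel below 0.026 m and value of joint plunger below 0.0002 m and horizontal distance between stylus_tip and seam_start above 0.02 m and horizontal distance between stylus_tip and seam_end above 0.02 m).
It also fails if it takes over 72 s, if anything falls off the work surface, if the arm or the gripper's body presses on something with over 40 N, if the wrist force passes 120 N, or if a joint passes its speed limit or range.

ROBOT

A 7-joint arm with a two-finger parallel gripper is mounted at the origin on the work surface. World frame = base frame: x ahead of the robot, y to its left, z up, the work surface at z = 0. Lengths are in m, angles in rad, forces in N, time in s.
With the tool pointing down it reaches from about 0.4 to 0.875 m from the base axis. Payload 6.5 kg.
Tool frame: the origin (TCP) lies midway between the tips of the shut fingers; the grasp point (between the pads) lies 19 mm behind it; z points along the fingers, y is the line along which they close (so a half turn about z gives the same grasp; the last joint's range is limited). The gripper opens to 88 mm and grips with 3 to 60 N. Pads are 18 mm wide; open, the fingers measure 123 mm over their backs; the gripper's body (75 mm by 187 mm) begins 45 mm behind the grasp point.
Start: joints at [1.276, 0.536, -0.004, 1.538, 0.003, 1.067, -0.071], TCP at [0.147, -0.633, 0.239] pointing down, gripper open.
Joint ranges: [-2.7, 2.7], [-0.37, 2.16], [-1.27, 1.26], [0.24, 2.4], [-1.31, 4.45], [0.19, 1.91], [-2.76, 2.76]. Speed limits (rad/s): [2.39, 2.39, 3.14, 3.14, 3.14, 3.14, 3.14].

INTERFACE

Orientations are given as a unit quaternion [w, x, y, z].
In Python, from rig import arm gives the robot as it stands.
- The arm moves only by the tool arm_command, never from a script. Its argument "rows" is a list that holds one entry, the list of rows, each a list of 4 numbers: the shift along the world's x, y, z in mm, then the turn about the world's z in rad. In form: [[[tx, ty, tz, twist], ...]]. A call has 1 to 20 rows; each row shifts and turns the commanded pose from where the row before left it; what a row does not reach is not made up. A row lasts 1/12 s, in which the tool goes at most 41.7 mm and 7.16 degrees, less where a joint would pass 70% of its speed; a pose out of reach is approached as far as the arm can. A call is refused whole if a number of a shift passes 41.7 or a number of a turn 0.125, either way. A call with a gripper value outside its range is refused whole. "grip" is the closure, from 0 (fully open) to 1 (shut), set as the call begins (left out, the last holds). The fingers move at their own pace and stop on an object; "force" is the grip in N (left out, the last holds). Time passes only in rows, so rows that do not move let the fingers close. It gives the time, the measured TCP pose, the force, the opening and the grip force at its end, in the units of the state.
- arm.sense(): the state, without advancing time (a new reading comes with each control period).
- arm.capture(name): name is "side" or "top" or "wrist"; returns a dict with "pixels" (400x640x3 uint8, red, green, blue), "depth" (400x640 float32, m along the optical axis (not along the pixel's ray), 0 where there is no reading), "fx", "fy", "cx", "cy" (pixels), "k1" (the pictures are not rectified: a ray, as slopes to the right and down, at radius r is drawn at 1 + k1 r^2 times it, then the intrinsics apply), "rvec" (rotation vector, rad) and "tvec" (3), from world to camera coordinates, as OpenCV has them; the wrist camera has in their place "mount" (4x4, takes a point from camera to tool coordinates, whose origin is the TCP and whose axes are the flange's). Camera axes: x right, y down, z forward; pixel columns grow to the right and rows downward; lengths in m; the calibration is good to about 2 mm. A picture is of the moment at which its call begins: read the wrist's pose just before it.
- arm.finish_job(): hands the job in; it is judged then, once.
The state is a dict: "time": time; "q": joint angles; "joint_vel": joint speeds; "tau": joint torques, N m; "tcp_pos": TCP position; "ee_rot": TCP orientation; "force": force on the tool from outside, world axes, zero at the start; "moment": the same for the moment, N m; "opening": finger opening in m; "gripper_force": force on a finger pad.
Only numpy, scipy, OpenCV 4.12 (cv2) and the standard library are available. Lean on these libraries where they do the work, as an engineer would, in place of code of your own. Each camera call takes 0.05 s, during which the arm holds its last target. There are 200 camera calls.

## Working session

There is one attempt and no reset: what is moved stays moved. The work goes in short steps, Python scripts to look and compute and a tool call to move; the robot and the scene stay as the last step left them, time stands still between calls to the robot, and variables do not carry over. Pictures are saved under pics/ and viewed, at most 10 in all, crops included, and the job is handed in when it is done.

Besides the shell and the picture viewer there is one more tool, called after "Call:" by a JSON object that holds its "method" and its "body", one argument or row to a line. arm_command: Moves the arm, as the interface text tells. Its arguments: {"type":"object","properties":{"rows":{"type":"array","items":{"type":"array","items":{"type":"array","items":{"type":"number"}}}},"grip":{"type":"number"},"force":{"type":"number"}},"required":["rows"]}

```bash
mkdir -p pics; ls
cat > h.py <<'E'
import numpy as np, cv2
from rig import arm
from scipy.spatial.transform import Rotation as R
def pose(s): 
    q=s["ee_rot"]; return R.from_quat([q[1],q[2],q[3],q[0]]).as_matrix(), np.array(s["tcp_pos"])
def cap(name):
    s=arm.sense(); c=dict(arm.capture(name))
    if name=="wrist":
        Rt,p=pose(s); M=np.array(c["mount"]); c["Rwc"]=Rt@M[:3,:3]; c["o"]=Rt@M[:3,3]+p
    else:
        Rm=cv2.Rodrigues(np.array(c["rvec"],float))[0]; c["Rwc"]=Rm.T; c["o"]=-Rm.T@np.array(c["tvec"],float).ravel()
    return c
def rays(c,uv):
    uv=np.atleast_2d(np.array(uv,float)); d=np.c_[(uv[:,0]-c["cx"])/c["fx"],(uv[:,1]-c["cy"])/c["fy"]]
    u=d.copy()
    for _ in range(20): u=d/(1+c["k1"]*(u**2).sum(1,keepdims=True))
    return np.c_[u,np.ones(len(u))]
def plane(c,uv,z):
    r=rays(c,uv)@c["Rwc"].T; return c["o"]+r*((z-c["o"][2])/r[:,2])[:,None]
def dep(c,uv):
    uv=np.atleast_2d(uv).astype(int); r=rays(c,uv)*c["depth"][uv[:,1],uv[:,0]][:,None]; return r@c["Rwc"].T+c["o"]
def cloud(c):
    v,u=np.mgrid[0:400,0:640]; uv=np.c_[u.ravel(),v.ravel()]
    return dep(c,uv).reshape(400,640,3)
def proj(c,P):
    q=(np.atleast_2d(P)-c["o"])@c["Rwc"]; u=q[:,:2]/q[:,2:]; u=u*(1+c["k1"]*(u**2).sum(1,keepdims=True))
    return u*[c["fx"],c["fy"]]+[c["cx"],c["cy"]]
def tri(c1,uv1,c2,uv2):
    A=[];b=[]
    for c,uv in((c1,uv1),(c2,uv2)):
        r=c["Rwc"]@rays(c,uv)[0]; r/=np.linalg.norm(r); P=np.eye(3)-np.outer(r,r); A.append(P);b.append(P@c["o"])
    return np.linalg.lstsq(np.vstack(A),np.hstack(b),rcond=None)[0]
def save(c,n,crop=None,s=1):
    im=cv2.cvtColor(c["pixels"],cv2.COLOR_RGB2BGR)
    if crop: x0,y0,x1,y1=crop; im=cv2.resize(im[y0:y1,x0:x1],None,fx=s,fy=s,interpolation=cv2.INTER_CUBIC)
    cv2.imwrite(f"pics/{n}.png",im)
E
python3 - <<'E'
from h import *
for n in("top","side"):
    c=cap(n); save(c,n); print(n,c["o"],c["fx"],c["Rwc"][:,2])
c=cap("wrist"); print(c["mount"]); print(arm.sense())
E
```

```text
pics
top [ 0.47191567 -0.02560946  1.30846287] 441.274138807296 [ 0.06601821 -0.01295462 -0.99773432]
side [ 0.34535315 -0.80641457  0.6927829 ] 382.063261274542 [ 0.23642202  0.75099274 -0.6165343 ]
[[ 2.15170242e-04 -9.60708649e-01 -2.77558725e-01  7.17112637e-02]
 [ 9.99999938e-01  1.29359718e-04  3.27473865e-04  8.96988953e-04]
 [-2.78702056e-04 -2.77558779e-01  9.60708617e-01 -1.46106545e-01]
 [ 0.00000000e+00  0.00000000e+00  0.00000000e+00  1.00000000e+00]]
{'time': 0.15, 'q': array([ 1.27578579,  0.53698035, -0.00441783,  1.53863224,  0.00256813,
        1.06730475, -0.07119004]), 'joint_vel': array([ 0.00022633, -0.00351155, -0.00174176, -0.00145373,  0.00095223,
        0.00018663, -0.00079958]), 'tau': array([ 1.61525692e-03, -5.71324861e+01,  9.91866477e-01, -2.51824933e+01,
       -5.61742857e-02,  1.52208062e-02,  1.06621737e-04]), 'tcp_pos': array([ 0.14731491, -0.63260267,  0.23805361]), 'ee_rot': array([-6.49280405e-04,  9.93459892e-01,  1.14179721e-01, -1.15763251e-04]), 'force': array([-0.12135214, -1.06182273,  0.57326619]), 'moment': array([-0.02011504,  0.01469521, -0.01694731]), 'gripper_force': 0.0, 'opening': 0.08847369627538641}
```

View pics/top.png

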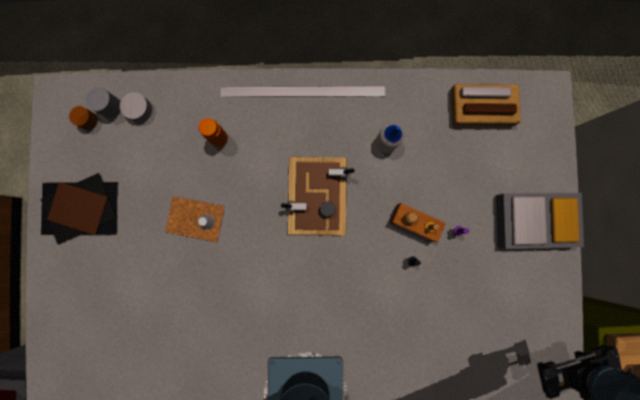

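View pics/side.png

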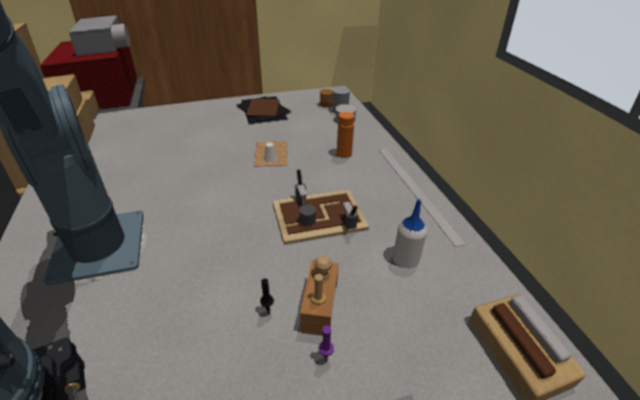

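Top view: panel centre about (318,196) with the open end toward the robot, weight (327,209), mat (196,220) with cone (206,222), rack (418,222). Stylus candidates: the slim brown handle in the rack's right hole, top (431,227) / side (319,285); the black stylus-like thing, top (413,262) / side (267,295); the purple one, top (460,231) / side (326,343); the round-handled awl, top (410,217) / side (322,263). By the description it is the brown one in the right hole.

Run:
```python
from h import *
t=cap("top"); s=cap("side")
im=cv2.cvtColor(s["pixels"],cv2.COLOR_RGB2BGR)[225:375,235:365]
cv2.imwrite("pics/rackcrop.png",cv2.resize(im,None,fx=4,fy=4,interpolation=cv2.INTER_CUBIC))
C=cloud(t); hsv=cv2.cvtColor(t["pixels"],cv2.COLOR_RGB2HSV)
print("table z",np.median(C[280:320,200:380,2]))
def rect(name,box,hlo,hhi,smin,vmin,z):
    x0,y0,x1,y1=box; m=np.zeros((400,640),np.uint8); sub=hsv[y0:y1,x0:x1]
    m[y0:y1,x0:x1]=((sub[...,0]>=hlo)&(sub[...,0]<=hhi)&(sub[...,1]>smin)&(sub[...,2]>vmin))*255
    k=cv2.findContours(m,cv2.RETR_EXTERNAL,cv2.CHAIN_APPROX_NONE)[0]; k=max(k,key=cv2.contourArea)[:,0]
    w=plane(t,k,z)[:,:2].astype(np.float32)*1000
    print(name,cv2.minAreaRect(w),"depth z",np.median(C[m>0][:,2]),C[m>0][:,2].max())
rect("panel",(275,145,365,250),8,30,80,60,0.014)
rect("mat",(155,190,235,250),5,30,70,50,0.004)
rect("rack",(380,195,455,250),5,22,110,60,0.07)
# weight, stylus by height in cloud
def hi(name,box,z0,z1):
    x0,y0,x1,y1=box; P=C[y0:y1,x0:x1].reshape(-1,3); P=P[(P[:,2]>z0)&(P[:,2]<z1)]
    print(name,len(P),P.mean(0),P.min(0),P.max(0))
hi("weight",(318,200,337,219),0.045,0.07)
hi("cone",(195,212,218,232),0.03,0.08)
hi("rack",(385,200,450,245),0.06,0.076)
hi("sty",(422,217,450,240),0.1,0.2)
hi("awl",(400,205,422,228),0.1,0.2)
```

```text
table z -0.000289843448600835
panel ((579.6265258789062, -40.734466552734375), (172.9590606689453, 232.4947967529297), 88.66300964355469) depth z 0.01624517064497577 1.3084628657258202
mat ((514.2875366210938, 322.93133544921875), (163.78367614746094, 112.99066925048828), 78.27632141113281) depth z 0.0038990585154696777 1.3084628657258202
rack ((496.3464660644531, -326.60845947265625), (143.06594848632812, 62.89632797241211), 65.1176986694336) depth z 0.07052677253743389 1.3084628657258202
weight 183 [ 0.53991115 -0.06885957  0.0576733 ] [ 0.51983476 -0.08869994  0.05043222] [ 0.56011759 -0.04868794  0.06544019]
cone 117 [0.50569309 0.28098249 0.05052162] [0.48913686 0.26695503 0.03017828] [0.52397111 0.29944552 0.06257316]
rack 836 [ 0.49608263 -0.32767487  0.06978638] [ 0.44284375 -0.40323005  0.06052075] [ 0.5541331  -0.25414576  0.07595109]
sty 47 [ 0.48387533 -0.35406959  0.12728797] [ 0.4765561  -0.36424504  0.10011426] [ 0.49055837 -0.34764045  0.13778465]
awl 139 [ 0.51050191 -0.29852524  0.11332647] [ 0.49380903 -0.31665257  0.10072373] [ 0.52686938 -0.2830892   0.12109822]
```

View pics/rackcrop.png

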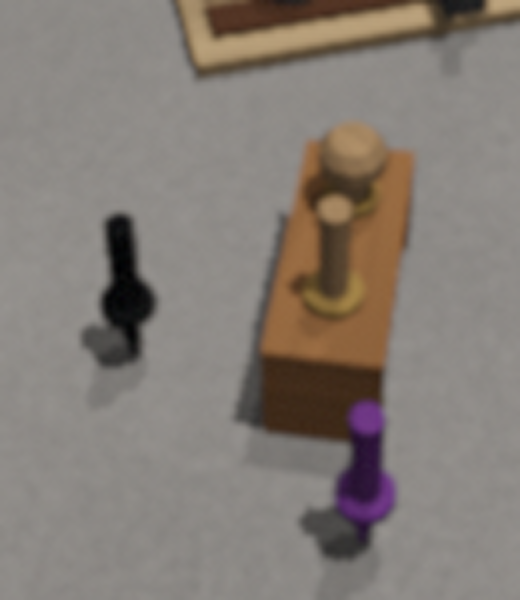

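The crop confirms the choice: the slim brown handle with brass collar at crop (335,250) is in the rack's near (−y) hole. The pear-handled awl is behind it, and the black and purple look-alikes stand outside the rack.

Call:
{"method": "arm_command", "body": {
  "rows": [
    [[21.8,31.3,0,0.073],[21.8,31.3,0,0.073],[21.8,31.3,0,0.073],[21.8,31.3,0,0.073],[21.8,31.3,0,0.073],[21.8,31.3,0,0.073],[21.8,31.3,0,0.073],[21.8,31.3,0,0.073],[21.8,31.3,0,0.073],[21.8,31.3,0,0.073],[21.8,31.3,0,0.073],[21.8,31.3,0,0.073],[21.8,31.3,0,0.073],[21.8,31.3,0,0.073],[21.8,31.3,0,0.073],[21.8,31.3,0,0.073],[21.8,31.3,0,0.073],[21.8,31.3,0,0.073],[0,0,0,0],[0,0,0,0]]
  ],
  "grip": 0
}}

```text
time: 1.92
tcp_pos: [0.5405, -0.0673, 0.2386]
ee_rot: [-0.0, 0.716, 0.699, 0.0]
force: [-0.1, -0.7, -0.1]
opening: 0.0877
gripper_force: 0.0
```

Run:
```python
from h import *
c=cap("wrist"); Rt,p=pose(arm.sense()); print(p*1000,np.arctan2(Rt[1,0],Rt[0,0]),Rt[:,2],c["fx"],arm.sense()["time"],arm.sense()["q"])
save(c,"w1"); np.savez("w1.npz",**{k:v for k,v in c.items()})
```

```text
[539.66709875 -69.48908215 238.43174673] 1.543385980307804 [-7.26063181e-04 -1.49401459e-04 -9.99999725e-01] 290.1311940695402 1.9667 [ 0.45736785  0.40801752 -0.52599526  1.7968942   0.23903413  1.00086944
 -0.1905446 ]
```

View pics/w1.png

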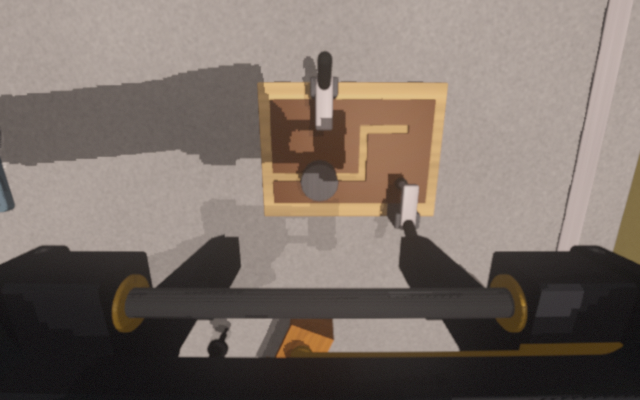

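The wrist view shows the panel with its plywood rim from (259,83) to (446,215), the Z channel with its open end at the left (272,177), and the weight's top at (319,181) between the open fingers.

```bash
cat > m.py <<'E'
from h import *
def panel(c,box,ang0=88.66,cen0=(579.6,-40.7)):
    """leather rect (z18) and light-wood mask -> channel points fit, in mm"""
    x0,y0,x1,y1=box; hsv=cv2.cvtColor(c["pixels"],cv2.COLOR_RGB2HSV)
    m=np.zeros((400,640),np.uint8); m[y0:y1,x0:x1]=((hsv[...,0]>8)&(hsv[...,0]<30)&(hsv[...,1]>70)&(hsv[...,2]>140))[y0:y1,x0:x1]*255
    v,u=np.nonzero(m); w=plane(c,np.c_[u,v],0.014)[:,:2]*1000
    cen=np.array(cen0); a=np.radians(ang0)
    k=max(cv2.findContours(m,cv2.RETR_EXTERNAL,cv2.CHAIN_APPROX_NONE)[0],key=cv2.contourArea)[:,0]
    wr=cv2.minAreaRect((plane(c,k,0.014)[:,:2]*1000).astype(np.float32)); print("rim",wr)
    for it in range(4):
        Rm=np.array([[np.cos(a),-np.sin(a)],[np.sin(a),np.cos(a)]]); p=(w-cen)@Rm
        def sel(xa,xb,ya,yb): return p[(p[:,0]>xa)&(p[:,0]<xb)&(p[:,1]>ya)&(p[:,1]<yb)]
        L1=sel(-38,-22,-5,93); L2=sel(-20,20,-23,-7); L3=sel(22,38,-63,-24)
        L1=L1[(L1[:,1]<8)|(L1[:,1]>66)] if len(L1) else L1
        print(len(L1),len(L2),len(L3),"L1x",L1[:,0].mean(),"L2y",L2[:,1].mean(),"L3x",L3[:,0].mean(),"slopes",np.polyfit(L2[:,0],L2[:,1],1)[0],np.polyfit(L1[:,1],L1[:,0],1)[0])
        dx=((L1[:,0].mean()+30)+(L3[:,0].mean()-30))/2; dy=L2[:,1].mean()+15
        cen=cen+Rm@[dx,dy]; a+=np.polyfit(L2[:,0],L2[:,1],1)[0]*.3-np.polyfit(L1[:,1],L1[:,0],1)[0]*.7
    print("cen",cen,"ang",np.degrees(a)); return cen,a
E
python3 - <<'E'
from m import *
c=dict(np.load("w1.npz"))
C=cloud(c); print("leather z",np.median(C[140:165,280:345,2]),"rimz",np.median(C[90:210,263:267,2]),"wt",np.median(C[172:188,310:328,2]))
panel(c,(250,75,455,220))
g=c["pixels"][150:215,285:350].astype(int).sum(2); hs=cv2.cvtColor(c["pixels"],cv2.COLOR_RGB2HSV)[155:212,290:350]
m=((hs[...,1]<60)).astype(np.uint8)*255; k=max(cv2.findContours(m,0,1)[0],key=cv2.contourArea)[:,0]+[290,155]
(x,y),r=cv2.minEnclosingCircle(k.astype(np.float32)); print("weight px",x,y,r,plane(c,[x,y],.058)*1000)
P=C[155:212,290:350].reshape(-1,3); P=P[(P[:,2]>.052)&(P[:,2]<.066)]; print(len(P),P.mean(0)*1000,P.min(0),P.max(0))
E
```

```text
leather z 0.018138385937444212 rimz 0.014134393271983986 wt 0.057978486735279944
rim ((580.9912109375, -40.999549865722656), (169.1276092529297, 229.02479553222656), 88.70513916015625)
311 387 437 L1x -30.004182701095136 L2y -14.727188772320456 L3x 29.9711190154343 slopes -0.00711262115591044 0.0004555508128085141
311 388 428 L1x -30.078378400156765 L2y -14.73072523946839 L3x 29.901721400253635 slopes 0.0027795786100021876 -0.004169729707004859
303 391 442 L1x -30.119024010606555 L2y -14.77910529471698 L3x 30.12913612716679 slopes -0.00714435907782434 0.00863633087899512
306 394 409 L1x -30.339142379766663 L2y -14.81376798753629 L3x 29.856738272936163 slopes -0.006009863196074887 -0.004509080767425153
cen [578.64123237 -41.01700983] ang 88.34284899300353
weight px 319.1551818847656 181.71121215820312 18.354236602783203 [[540.83245917 -67.80774718  58.        ]]
1093 [541.02188455 -67.83507425  57.84231113] [ 0.5196629  -0.09016395  0.05233598] [ 0.56263823 -0.04672449  0.06014871]
```

Call:
{"method": "arm_command", "body": {
  "rows": [
    [[0.3,0.4,-39,0],[0.3,0.4,-39,0],[0.3,0.4,-39,0],[0.3,0.4,-39,0],[0.1,0,-30,0],[0,0,-15,0],[0,0,-6,0],[0,0,0,0]]
  ]
}}

```text
time: 2.63
tcp_pos: [0.5396, -0.0697, 0.0306]
ee_rot: [-0.001, 0.718, 0.696, -0.001]
force: [0.6, 0.5, 0.2]
opening: 0.0879
gripper_force: 0.0
```

Call:
{"method": "arm_command", "body": {
  "rows": [
    [[0,0,0,0],[0,0,0,0],[0,0,0,0],[0,0,0,0],[0,0,0,0],[0,0,0,0]]
  ],
  "grip": 1,
  "force": 40
}}

```text
time: 3.13
tcp_pos: [0.5414, -0.0681, 0.0322]
ee_rot: [0.0, 0.717, 0.697, 0.0]
force: [0.1, 0.0, -0.7]
opening: 0.0504
gripper_force: 0.0
```

Call:
{"method": "arm_command", "body": {
  "rows": [
    [[0,0,0,0],[0,0,0,0],[0,0,0,0],[0,0,0,0]]
  ]
}}

```text
time: 3.47
tcp_pos: [0.5409, -0.0681, 0.032]
ee_rot: [-0.0, 0.717, 0.697, -0.0]
force: [-1.7, -0.4, 6.3]
opening: 0.0429
gripper_force: 40.0
```

Call:
{"method": "arm_command", "body": {
  "rows": [
    [[0,0,15,0],[0,0,35,0],[0,0,40,0],[0,0,40,0],[-1,20,10,0],[-2,38,0,0],[-2,40,0,0],[-2,40,0,0],[-2,40,0,0],[-2,40,0,0],[-2,40,0,0],[-2,40,0,0],[-2,40,0,0],[-2,40,0,0],[-1,35,0,0],[0,25,0,0],[0,17,0,0],[0,10,0,0],[0,0,0,0],[0,0,0,0]]
  ]
}}

```text
time: 5.13
tcp_pos: [0.521, 0.3958, 0.1708]
ee_rot: [0.0, 0.717, 0.697, -0.001]
force: [-0.4, -1.0, -4.8]
opening: 0.043
gripper_force: 40.0
```

Run:
```python
from h import *
s=arm.sense(); print(s["time"],s["tcp_pos"],s["force"],s["opening"])
t=cap("top"); w=cap("wrist"); np.savez("w2.npz",**w)
save(t,"t2",(140,150,380,270),3)
```

```text
5.1333 [0.52096533 0.39581989 0.17082937] [-0.42463672 -1.03042235 -4.79363685] 0.043041701354381706
```

View pics/t2.png

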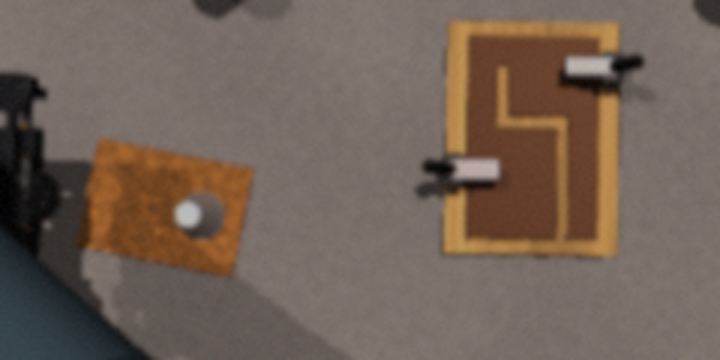

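The weight is off the panel and I overshot in y by about 39 mm. The whole Z channel is now visible in the top view, and the mat's left half is free. I will correct back and set the weight down.

Call:
{"method": "arm_command", "body": {
  "rows": [
    [[0,-20,0,0],[0,-19,-20,0],[0,0,-38,0],[0,0,-38,0],[0,0,-30,0],[0,0,-15,0],[0,0,-6,0],[0,0,-3,0],[0,0,-1.5,0],[0,0,-1,0],[0,0,0,0]]
  ]
}}

```text
time: 6.15
tcp_pos: [0.5221, 0.3586, 0.0208]
ee_rot: [0.0, 0.717, 0.697, 0.001]
force: [-0.9, 0.6, -3.7]
opening: 0.0434
gripper_force: 40.0
```

Call:
{"method": "arm_command", "body": {
  "rows": [
    [[0,0,-1,0],[0,0,-1,0],[0,0,0,0]]
  ]
}}

```text
time: 6.4
tcp_pos: [0.5217, 0.3584, 0.018]
ee_rot: [0.0, 0.717, 0.697, 0.001]
force: [0.2, 0.2, -0.3]
opening: 0.0432
gripper_force: 40.0
```

Call:
{"method": "arm_command", "body": {
  "rows": [
    [[0,0,-0.5,0],[0,0,0,0],[0,0,0,0],[0,0,0,0],[0,0,0,0],[0,0,0,0],[0,0,5,0],[0,0,15,0],[0,0,40,0],[0,0,40,0],[0,0,40,0],[0,0,40,0],[0,0,41,0],[0,0,0,0]]
  ],
  "grip": 0
}}

```text
time: 7.57
tcp_pos: [0.5241, 0.3615, 0.2482]
ee_rot: [0.001, 0.717, 0.697, 0.007]
force: [1.4, 1.7, 0.4]
opening: 0.0881
gripper_force: 0.0
```

Run:
```python
from m import *
s=arm.sense(); print(s["time"],s["tcp_pos"],s["opening"])
c=cap("wrist"); Rt,p=pose(s); print(p*1000,np.arctan2(Rt[1,0],Rt[0,0]))
C=cloud(c); P=C.reshape(-1,3); m=(np.hypot(P[:,0]-.5215,P[:,1]-.357)<.04)&(P[:,2]>.035)&(P[:,2]<.06); Q=P[m]; print("weight",len(Q),np.median(Q[:,2]),Q.mean(0)*1000,Q.min(0),Q.max(0))
hs=cv2.cvtColor(c["pixels"],cv2.COLOR_RGB2HSV); 
mm=((hs[...,0]>5)&(hs[...,0]<25)&(hs[...,1]>100)&(np.hypot(C[...,0]-.514,C[...,1]-.323)<.13)&(C[...,2]<.02)).astype(np.uint8)*255
k=max(cv2.findContours(mm,0,1)[0],key=cv2.contourArea)[:,0]; r=cv2.minAreaRect((plane(c,k,.004)[:,:2]*1000).astype(np.float32)); print("mat",r)
t=cap("top"); panel(t,(275,145,365,250))
```

```text
7.5667 [0.52410094 0.36147264 0.24815536] 0.0880746142151437
[524.10094195 361.47263638 248.15536368] 1.5429812343939144
weight 966 0.04392942185230572 [522.38169673 358.72465659  43.83028356] [0.5014196  0.33627531 0.03518902] [0.54375368 0.37957178 0.0466327 ]
mat ((515.8421630859375, 323.98602294921875), (158.33819580078125, 108.30442810058594), 78.33573150634766)
rim ((555.3759155273438, -41.79401397705078), (168.8809814453125, 178.91148376464844), 87.29522705078125)
42 39 42 L1x -30.54642933874455 L2y -14.822769415837923 L3x 29.718289188865374 slopes 0.03690588557556024 -0.01312000210559618
42 39 39 L1x -29.093684144918264 L2y -14.978555596790102 L3x 29.245321309711272 slopes 0.01801541019455549 0.007058133147328636
42 39 39 L1x -29.145581813238024 L2y -14.999401642744688 L3x 29.149565052795744 slopes 0.017582935372778247 0.007520289573117192
42 39 39 L1x -29.147022796562542 L2y -14.999986168805018 L3x 29.147114462887274 slopes 0.017572981509525482 0.007530926703046499
cen [579.39132113 -41.03188781] ang 89.84777707126094
```

Call:
{"method": "arm_command", "body": {
  "rows": [
    [[4.8,-20,0,0],[4.8,-36,0,0],[4.8,-40,0,0],[4.8,-40,0,0],[4.8,-40,-5,0],[4.8,-40,-10,0],[4.8,-40,-10,0],[4.8,-40,-10,0],[4.8,-40,-10,0],[4.8,-40,-10,0],[4.8,-32,-5,0],[4.2,-20,0,0],[0,-5,0,0],[0,0,0,0],[0,0,0,0],[0,0,0,0]]
  ]
}}

```text
time: 9.0
tcp_pos: [0.5778, -0.0724, 0.1777]
ee_rot: [-0.001, 0.716, 0.698, 0.0]
force: [0.1, -0.2, 0.3]
opening: 0.0876
gripper_force: 0.0
```

Run:
```python
from m import *
s=arm.sense(); c=cap("wrist"); s2=arm.sense(); Rt,p=pose(s); print(s["time"],p*1000,np.array(s2["tcp_pos"])*1000,np.arctan2(Rt[1,0],Rt[0,0]))
np.savez("w3.npz",**c); save(c,"w3")
corn=lambda x,y:(580+ -y, -41+x, 14)
for z in [0]: print(proj(c,np.array([[.580-y/1000,-.041+x/1000,.014] for x,y in((-85,-115),(85,-115),(85,115),(-85,115))])))
```

```text
9.0 [577.82648979 -72.3790771  177.73664778] [577.9604646  -72.49739561 177.85562411] 1.5460031002977317
[[422.45631471 227.91408268]
 [434.66247199  66.67899298]
 [202.42330371  72.89910297]
 [222.03271749 232.40771981]]
```

View pics/w3.png

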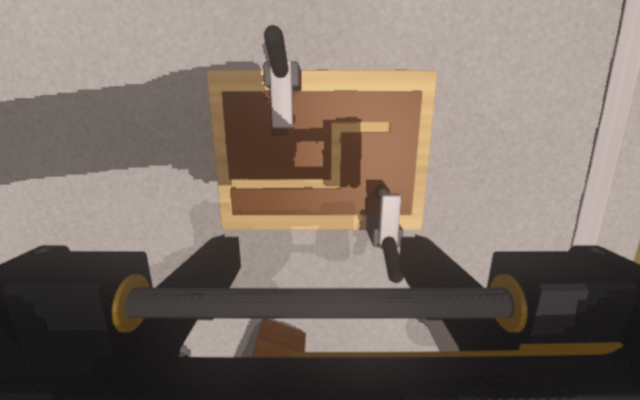

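The panel is fully in view: rim corners near (208,70), (436,70), (424,228) and (222,230), with the channel from (232,184) to (335,184), then (335,127), then (388,127).

Run:
```python
from m import *
c=dict(np.load("w3.npz")); im=c["pixels"]; hs=cv2.cvtColor(im,cv2.COLOR_RGB2HSV)
print("hsv lit chan",hs[184,270],"shadow chan",hs[150,335],"leather",hs[160,400],"shadow leather",hs[165,270],hs[184,325])
# channel edges: G/R ratio profile, in panel frame on planes
cen=np.array([580.,-41.]);a=np.radians(88.68)
Rm=np.array([[np.cos(a),-np.sin(a)],[np.sin(a),np.cos(a)]])
def world(p,z): w=np.atleast_2d(p)@Rm.T+cen; return np.c_[w,np.full(len(w),z)]/1000
f=im.astype(np.float32); ratio=cv2.GaussianBlur(f[...,1]/(f[...,0]+1),(0,0),.7)
def prof(p0,d,z,span=12):
    ss=np.arange(-span,span+.01,.25); P=np.array(p0)+ss[:,None]*np.array(d); uv=proj(c,world(P,z)).astype(np.float32)
    return ss,cv2.remap(ratio,uv[:,0].reshape(-1,1),uv[:,1].reshape(-1,1),cv2.INTER_LINEAR).ravel()
def edges(p0,d):
    # far side edge of floor at z=.014 / top edges at z=.018: report half-level crossings on both planes
    out=[]
    for z in(.014,.018):
        ss,v=prof(p0,d,z); th=(v.max()+v.min())/2; on=ss[v>th]; out+= [on.min(),on.max()]
    return np.round(out,1)
for y in(80,60,40,20,0): print("L1 y",y,edges((-30,y),(1,0)))
for x in(-15,0,15): print("L2 x",x,edges((x,-15),(0,1)))
for y in(-30,-40,-50,-60): print("L3 y",y,edges((30,y),(1,0)))
print("end",edges((30,-70),(0,1)))
print("cam in panel", (c["o"][:2]*1000-cen)@Rm, c["o"][2])
# rim outer edges via saturation
sat=cv2.GaussianBlur(hs[...,1].astype(np.float32),(0,0),.7)
def e2(p0,d):
    ss=np.arange(-12,12.01,.25); P=np.array(p0)+ss[:,None]*np.array(d); uv=proj(c,world(P,.014)).astype(np.float32)
    v=cv2.remap(sat,uv[:,0].reshape(-1,1),uv[:,1].reshape(-1,1),cv2.INTER_LINEAR).ravel(); g=np.abs(np.diff(v)); return ss[np.argmax(g)]
for n,pts,d in(("x-",[(-85,y) for y in(-100,-30,0,30,60,90)],(1,0)),("x+",[(85,y) for y in(-90,-60,-30,0,70,90)],(1,0)),("y+",[(x,115) for x in(-60,-30,0,30,60)],(0,1)),("y-",[(x,-115) for x in(-60,-30,0,30,60)],(0,1))): print(n,[float(e2(p,d)) for p in pts])
```

```text
hsv lit chan [ 18 110 200] shadow chan [ 16 120 142] leather [ 13 113 163] shadow leather [ 12 146  77] [ 16 119 141]
L1 y 80 [-8.8  2.  -8.8  2. ]
L1 y 60 [-8.5  1.8 -8.5  1.8]
L1 y 40 [-8.8  2.  -8.8  2. ]
L1 y 20 [-8.8  2.2 -8.8  2.2]
L1 y 0 [-9.5  2.2 -9.5  2.2]
L2 x -15 [-7.5  3.2 -7.5  3.2]
L2 x 0 [-7.8  3.2 -7.8  3.2]
L2 x 15 [-7.2  3.2 -7.2  3.2]
L3 y -30 [-5.8 12.  -5.8 12. ]
L3 y -40 [-5.8 12.  -5.8 12. ]
L3 y -50 [-5.5  5.  -5.5  5. ]
L3 y -60 [-5.5  5.  -5.5  5. ]
end [-4.5 12.  -4.5 12. ]
cam in panel [38.77708145  0.46490404] 0.32393315995517524
x- [-5.0, -5.0, -5.0, -4.5, -4.25, -5.25]
x+ [2.0, 1.5, 1.75, 1.75, 2.0, 2.0]
y+ [2.75, 2.75, 2.25, 2.75, 3.0]
y- [-5.75, -6.5, -6.25, -6.25, -6.25]
```

```bash
cat > pm.py <<'E'
from m import *
def run(c,cen,a):
    im=c["pixels"]; hs=cv2.cvtColor(im,cv2.COLOR_RGB2HSV); cen=np.array(cen,float)
    Rm=np.array([[np.cos(a),-np.sin(a)],[np.sin(a),np.cos(a)]])
    f=im.astype(np.float32); ratio=cv2.GaussianBlur(f[...,1]/(f[...,0]+1),(0,0),.7); sat=cv2.GaussianBlur(hs[...,1].astype(np.float32),(0,0),.7)
    def prof(I,p0,d,z,span=10):
        ss=np.arange(-span,span+.01,.25); P=np.array(p0)+ss[:,None]*np.array(d); w=P@Rm.T+cen
        uv=proj(c,np.c_[w/1000,np.full(len(w),z)]).astype(np.float32)
        return ss,cv2.remap(I,uv[:,0].reshape(-1,1),uv[:,1].reshape(-1,1),cv2.INTER_LINEAR).ravel()
    def edges(p0,d):
        out=[]
        for z in(.014,.018):
            ss,v=prof(ratio,p0,d,z); th=(v.max()+v.min())/2; on=ss[v>th]; out+=[on.min(),on.max()]
        return np.round(out,1)
    def e2(p0,d): ss,v=prof(sat,p0,d,.014); return float(ss[np.argmax(np.abs(np.diff(v)))])
    for y in(80,60,40,20,0): print("L1 y",y,edges((-30,y),(1,0)))
    for x in(-15,0,15): print("L2 x",x,edges((x,-15),(0,1)))
    for y in(-30,-40,-50,-60): print("L3 y",y,edges((30,y),(1,0)))
    for n,pts,d in(("x-",[(-85,y) for y in(-100,-30,0,30,60,90)],(1,0)),("x+",[(85,y) for y in(-90,-60,-30,0,70,90)],(1,0)),("y+",[(x,115) for x in(-60,-30,0,30,60)],(0,1)),("y-",[(x,-115) for x in(-60,-30,0,30,60)],(0,1))): print(n,[e2(p,d) for p in pts])
E
python3 - <<'E'
from pm import *
run(dict(np.load("w3.npz")),(580,-41),np.radians(88.68))
print(); run(dict(np.load("w1.npz")),(580,-41),np.radians(88.68))
E
```

```text
L1 y 80 [-5.5  4.8 -4.5  5.5]
L1 y 60 [-5.2  4.8 -4.2  5.5]
L1 y 40 [-5.2  5.  -4.2  5.8]
L1 y 20 [-5.5  5.  -4.5  5.8]
L1 y 0 [-6.2  5.  -5.2  5.8]
L2 x -15 [-6.5  4.  -6.2  4. ]
L2 x 0 [-6.8  3.8 -6.5  4. ]
L2 x 15 [-6.2  3.8 -6.   4. ]
L3 y -30 [-5.2  5.2 -5.   5.2]
L3 y -40 [-5.2 10.  -5.  10. ]
L3 y -50 [-4.8  5.2 -4.8  5.2]
L3 y -60 [-5.   5.2 -4.8  5.2]
x- [1.0, 0.75, 0.75, 1.0, 1.0, 0.75]
x+ [-0.5, -0.25, -0.5, -0.5, -0.25, 0.25]
y+ [-1.75, -2.5, -2.5, -2.25, -1.75]
y- [-1.5, -0.5, -1.0, -1.0, -0.75]

L1 y 80 [-5.5  4.8 -4.8  5.2]
L1 y 60 [-10.    4.8 -10.    5. ]
L1 y 40 [-10.    3.  -10.    3.8]
L1 y 20 [-10.    3.5 -10.    3.8]
L1 y 0 [-5.5  5.  -4.8  5.8]
L2 x -15 [-5.2  3.5 -4.5  4. ]
L2 x 0 [-6.5  3.5 -5.8  4. ]
L2 x 15 [-5.8  3.5 -5.   4. ]
L3 y -30 [-5.2  4.8 -5.   5. ]
L3 y -40 [-5.   5.  -4.8  5. ]
L3 y -50 [-5.   5.  -4.8  5.2]
L3 y -60 [-4.5  5.2 -4.5  5.2]
x- [0.75, 0.5, 1.0, 1.25, -0.75, 1.0]
x+ [-0.5, 0.25, -0.25, 0.0, -0.25, -0.5]
y+ [-1.75, -1.5, -1.75, -1.0, -2.0]
y- [-1.75, -0.75, -1.25, -0.25, -1.0]
```

Call:
{"method": "arm_command", "body": {
  "rows": [
    [[-4,-10,30,-0.04],[-10,-30,30,-0.04],[-13,-38,10,-0.04],[-13,-38,0,-0.04],[-13,-38,0,-0.04],[-13,-38,0,-0.04],[-13,-38,0,-0.04],[-13,-36,0,-0.04],[-9,-25,0,-0.04],[-6,-15,0,-0.03],[-1,-3,0,-0.02],[0,0,0,0],[0,0,0,0],[0,0,0,0]]
  ]
}}

```text
time: 10.22
tcp_pos: [0.4722, -0.3799, 0.2465]
ee_rot: [-0.0, 0.843, 0.539, 0.001]
force: [0.4, 0.8, 0.7]
opening: 0.0881
gripper_force: 0.0
```

Run:
```python
from m import *
s=arm.sense(); c=cap("wrist"); s2=arm.sense(); Rt,p=pose(s); print(s["time"],p*1000,np.array(s2["tcp_pos"])*1000,np.arctan2(Rt[1,0],Rt[0,0]))
np.savez("w4.npz",**c); save(c,"w4")
C=cloud(c); P=C.reshape(-1,3)
for n,xy in(("sty",(.483,-.3555)),("awl",(.5105,-.2985))):
    m=(np.hypot(P[:,0]-xy[0],P[:,1]-xy[1])<.025)
    for lo,hi in((.13,.15),(.082,.13),(.0735,.08),(.066,.0735)):
        Q=P[m&(P[:,2]>lo)&(P[:,2]<hi)]; print(n,lo,hi,len(Q), (Q.mean(0)*1000,np.median(Q[:,2])*1000,Q[:,:2].min(0),Q[:,:2].max(0)) if len(Q) else "")
```

```text
10.2167 [ 472.181089   -379.86867204  246.48215047] [ 471.97924537 -380.25209786  246.51739894] 1.1375531629811837
sty 0.13 0.15 246 (array([ 485.53333996, -356.66732136,  135.87922979]), np.float64(136.010955211663), array([ 0.47775668, -0.36464367]), array([ 0.49299398, -0.34944223]))
sty 0.082 0.13 94 (array([ 488.0385622 , -351.42947135,  108.48101645]), np.float64(109.46166749304321), array([ 0.47979252, -0.35848463]), array([ 0.49318441, -0.34930248]))
sty 0.0735 0.08 297 (array([ 487.15599162, -353.02655763,   76.04115415]), np.float64(76.00891492373324), array([ 0.47091498, -0.37022979]), array([ 0.50012015, -0.34238544]))
sty 0.066 0.0735 946 (array([ 482.24746965, -352.371211  ,   70.11366011]), np.float64(70.12469869670731), array([ 0.45804116, -0.38039604]), array([ 0.50786503, -0.33068143]))
awl 0.13 0.15 0 
awl 0.082 0.13 1217 (array([ 511.75729111, -299.85562891,  114.27535389]), np.float64(115.40695938907086), array([ 0.49435707, -0.31734368]), array([ 0.52946731, -0.28189258]))
awl 0.0735 0.08 0 
awl 0.066 0.0735 646 (array([ 505.73968096, -299.73988849,   70.16804823]), np.float64(70.15222682890152), array([ 0.48566213, -0.3231467 ]), array([ 0.53521551, -0.27392825]))
```

View pics/w4.png

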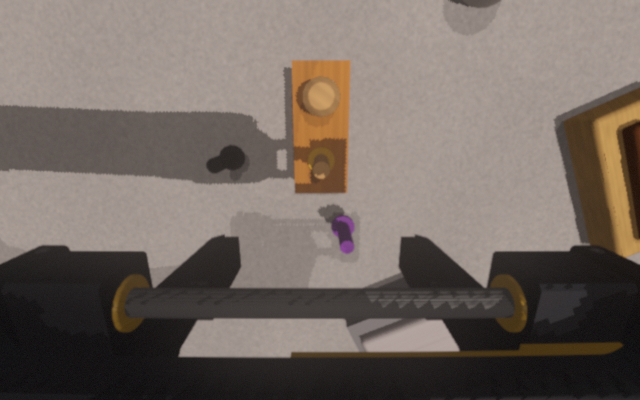

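The wrist view shows the stylus's brown handle top at (321,168) with the brass collar around it, and the awl at (320,97). The purple look-alike at (344,230) is clear of the fingers, and the black one is at (228,158).

Call:
{"method": "arm_command", "body": {
  "rows": [
    [[6,11,0,0],[6,11,-15,0],[1.3,1.3,-35,0],[0,0,-40,0],[0,0,-35,0],[0,0,-20,0],[0,0,-10,0],[0,0,-2.5,0],[0,0,0,0],[0,0,0,0]]
  ]
}}

```text
time: 11.1
tcp_pos: [0.4852, -0.3596, 0.0905]
ee_rot: [0.001, 0.844, 0.537, 0.001]
force: [0.8, -0.5, -0.3]
opening: 0.0882
gripper_force: 0.0
```

Call:
{"method": "arm_command", "body": {
  "rows": [
    [[0,0,0,0],[0,0,0,0],[0,0,0,0],[0,0,0,0],[0,0,0,0],[0,0,0,0],[0,0,0,0],[0,0,0,0],[0,0,0,0],[0,0,0,0],[0,0,0,0],[0,0,0,0],[0,0,0,0],[0,0,0,0],[0,0,0,0],[0,0,0,0]]
  ],
  "grip": 1,
  "force": 50
}}

```text
time: 12.43
tcp_pos: [0.4838, -0.3594, 0.0888]
ee_rot: [-0.0, 0.844, 0.537, -0.0]
force: [-0.2, 0.3, -1.5]
opening: 0.0137
gripper_force: 50.0
```

Run:
```python
from m import *
P=[]
for i in range(4):
    s=arm.sense(); c=cap("wrist"); P.append(s["tcp_pos"])
Rt,_=pose(s); print(s["time"],np.round(np.array(P)*1000,2),np.arctan2(Rt[1,0],Rt[0,0]),s["opening"],s["gripper_force"],s["force"])
```

```text
12.5833 [[ 483.8  -359.39   88.83]
 [ 483.81 -359.37   88.83]
 [ 483.8  -359.38   88.82]
 [ 483.81 -359.41   88.85]] 1.1328754523803415 0.013587903843999091 49.99888015910983 [ 0.21621295  0.09695851 -0.94124797]
```

Call:
{"method": "arm_command", "body": {
  "rows": [
    [[0,0,8,0],[0,0,20,0],[0,0,32,0],[0,0,35,0],[0,0,25,0],[1,10,0,0],[1,28,0,0.046],[1,36,0,0.046],[2,38,0,0.046],[2,38,0,0.046],[2,38,0,0.046],[1,36,-5,0.046],[1,30,-15,0.046],[1,20,-20,0.046],[0,10,-20,0.046],[0,4.3,-16,0],[0,0,-10,0],[0,0,-4,0],[0,0,0,0],[0,0,0,0]]
  ]
}}

```text
time: 14.3
tcp_pos: [0.4962, -0.0718, 0.1193]
ee_rot: [0.0, 0.716, 0.698, 0.0]
force: [0.1, 0.3, -1.4]
opening: 0.0141
gripper_force: 50.0
```

```bash
cat > look.py <<'E'
from m import *
def look(n,crop=True):
    s=arm.sense(); t=cap("top"); d=cap("side"); w=cap("wrist"); s2=arm.sense(); Rt,p=pose(s)
    for k,c in(("t",t),("s",d),("w",w)): np.savez(f"{n}_{k}.npz",**c)
    print(s["time"],p*1000,np.array(s2["tcp_pos"])*1000,"yaw",np.arctan2(Rt[1,0],Rt[0,0]),"F",s["force"],"open",s["opening"])
    u=[]
    for k,c in(("t",t),("s",d),("w",w)):
        q=proj(c,[[p[0],p[1]+.003,p[2]-.0588]])[0]; x,y=np.clip(q.astype(int),[50,40],[589,359]); print(k,"tip px",q,"crop org",x-50,y-40)
        im=cv2.cvtColor(c["pixels"],cv2.COLOR_RGB2BGR)[y-40:y+40,x-50:x+50]; u.append(cv2.resize(im,None,fx=3.9,fy=3.9,interpolation=cv2.INTER_CUBIC))
    u.append(np.zeros_like(u[0])); cv2.imwrite(f"pics/{n}.png",np.vstack([np.hstack(u[1:3])]))
E
python3 -c "
from look import *
look('a')"
```

```text
14.3 [496.16853748 -71.82460238 119.31935915] [496.52140552 -71.72310273 119.73178144] yaw 1.545569760112254 F [ 0.09142237  0.31691806 -1.42337127] open 0.014058364555139386
t tip px [327.27242457 223.35496712] crop org 277 183
s tip px [290.40201119 211.32697774] crop org 240 171
w tip px [317.80400777 211.58766908] crop org 267 171
```

View pics/a.png

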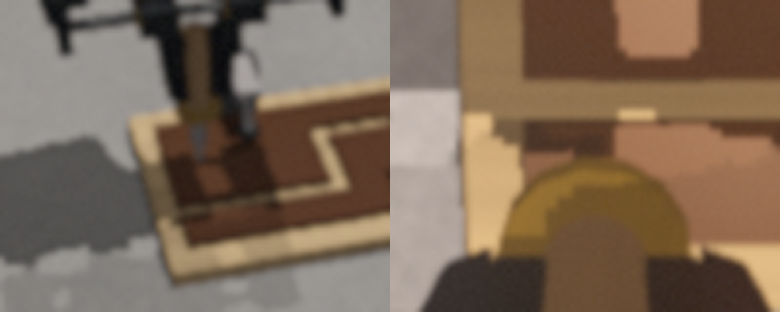

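Left is the side view: the stylus hangs upright with its tip at about (291,212), against a predicted (290,211). Right is the wrist view: the collar is centred at column 320 and fills the rows from 211 down.

Run:
```python
from m import *
c=dict(np.load("a_w.npz")); s=arm.sense(); C=cloud(c); hs=cv2.cvtColor(c["pixels"],cv2.COLOR_RGB2HSV)
tcp=np.array([496.3,-71.8,119.5])
m=(np.abs(C[...,2]-.1067)<.004)&(np.hypot(C[...,0]-.4963,C[...,1]+.069)<.025)&(hs[...,1]>90)&(hs[...,0]>8)
Q=C[m]*1000; print(len(Q),np.median(Q[:,2]),Q.min(0)-tcp,Q.max(0)-tcp)
# edge contour pixels cast to collar top plane
k=max(cv2.findContours(m.astype(np.uint8)*255,0,1)[0],key=cv2.contourArea)[:,0]; w=plane(c,k,np.median(Q[:,2])/1000)[:,:2]*1000
w=w[w[:,1]>tcp[1]+6]; A=np.c_[2*w,np.ones(len(w))]; r=np.linalg.lstsq(A,(w**2).sum(1),rcond=None)[0]; print("circle c-tcp",r[:2]-tcp[:2],"R",np.sqrt(r[2]+r[:2]@r[:2]),len(w))
# side-view & top-view: barrel/tip
d=dict(np.load("a_s.npz")); 
for dy in(0,3,6): print(dy,proj(d,[[.4963,-.0718+dy/1000,.0607]]))
P=cloud(d).reshape(-1,3)*1000; M=(np.hypot(P[:,0]-497,P[:,1]+69)<14)&(P[:,2]>60)&(P[:,2]<78); Q=P[M]; print("barrel side pts",len(Q),Q.mean(0) if len(Q) else 0,Q.min(0),Q.max(0))
s=arm.sense(); print(s["tcp_pos"],d["o"])
```

```text
797 106.99155691711607 [-13.60916193   2.99028926 -16.72616147] [15.21599148 17.42012864 -8.88695617]
circle c-tcp [0.9286953  9.86897179] R 9.520581350660095 87
0 [[290.71518315 211.98550453]]
3 [[290.44743219 211.25822759]]
6 [[290.18092986 210.53427766]]
barrel side pts 9 [496.93742269 -69.89972217  70.06309685] [494.23472139 -73.94075219  61.78191258] [501.43381222 -66.3156397   77.67498972]
[ 0.49652141 -0.0717231   0.11973178] [ 0.34535315 -0.80641457  0.6927829 ]
```

Call:
{"method": "arm_command", "body": {
  "rows": [
    [[-0.6,0,-5,0],[-0.6,0,-10,0],[0,0,-12,0],[0,0,-8,0],[0,0,-4,0],[0,0,-2,0],[0,0,0,0],[0,0,0,0],[0,0,0,0]]
  ]
}}

```text
time: 15.2
tcp_pos: [0.495, -0.0711, 0.0782]
ee_rot: [0.0, 0.715, 0.699, 0.0]
force: [-0.9, 0.1, 0.0]
opening: 0.0139
gripper_force: 50.0
```

```bash
python3 -c "
from look import *
look('b')"
```

```text
15.2 [494.99636698 -71.08629203  78.18343853] [494.93601535 -71.16466496  78.23240421] yaw 1.5469169702251495 F [-0.93667057  0.07533242  0.04148181] open 0.013911643821098784
t tip px [326.53942985 224.03753931] crop org 276 184
s tip px [290.43282943 223.18604182] crop org 240 183
w tip px [318.3473166  211.61197482] crop org 268 171
```

View pics/b.png

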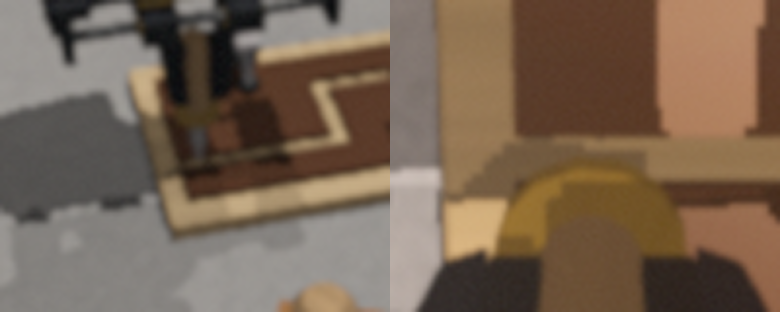

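The side view shows the tip at about (291,225), right on the channel line near the open end. Pressing down slowly.

Call:
{"method": "arm_command", "body": {
  "rows": [
    [[0,0,-2,0],[0,0,-2,0],[0,0,-1.5,0],[0,0,-1,0],[0,0,-1,0],[0,0,-1,0],[0,0,-1,0],[0,0,0,0],[0,0,0,0]]
  ]
}}

```text
time: 16.1
tcp_pos: [0.4948, -0.0711, 0.0685]
ee_rot: [0.0, 0.716, 0.699, 0.0]
force: [-0.7, -0.2, 3.5]
opening: 0.0138
gripper_force: 50.0
```

Contact at about 4.5 N, which means roughly 4 mm of plunger travel with the tip on the channel floor. Starting the stroke.

Call:
{"method": "arm_command", "body": {
  "rows": [
    [[1,0,0,0],[2,-0.1,0,0],[2.5,-0.1,0,0],[2.5,-0.1,0,0],[2.5,-0.1,0,0],[2.5,-0.1,0,0],[2.5,-0.1,0,0],[2.5,-0.1,0,0],[2.5,-0.1,0,0],[2.5,-0.1,0,0],[2.5,-0.1,0,0],[2.5,-0.1,0,0],[2.5,-0.1,0,0],[2.5,-0.1,0,0],[2.5,0,0,0],[2.5,0,0,0],[2.5,0,0,0],[2.5,0,0,0],[2.5,0,0,0],[2.5,0,0,0]]
  ]
}}

```text
time: 17.77
tcp_pos: [0.5429, -0.0724, 0.0684]
ee_rot: [0.0, 0.716, 0.699, -0.0]
force: [-4.1, -0.0, 3.6]
opening: 0.0138
gripper_force: 50.0
```

Call:
{"method": "arm_command", "body": {
  "rows": [
    [[2.5,-0.1,0,0],[2.5,-0.1,0,0],[2.5,-0.1,0,0],[2.5,-0.1,0,0],[2.5,-0.1,0,0],[2.5,-0.1,0,0],[2.5,-0.1,0,0],[2.5,-0.1,0,0],[2.5,-0.1,0,0],[2.5,-0.1,0,0],[2.5,-0.1,0,0],[2.5,-0.1,0,0],[2.5,0,0,0],[2.5,0,0,0],[2.5,0,0,0],[2.5,0,0,0],[2.5,0,0,0],[2.5,0,0,0],[2.5,0,0,0],[1.5,0,0,0]]
  ]
}}

```text
time: 19.43
tcp_pos: [0.5922, -0.0736, 0.0685]
ee_rot: [0.0, 0.716, 0.699, 0.0]
force: [-2.5, 0.6, 3.0]
opening: 0.0142
gripper_force: 50.0
```

Call:
{"method": "arm_command", "body": {
  "rows": [
    [[1,0,0,0],[1,0,0,0],[0.5,0,0,0],[0,0,0,0]]
  ]
}}

```text
time: 19.77
tcp_pos: [0.5946, -0.0736, 0.0685]
ee_rot: [0.0, 0.716, 0.699, 0.0]
force: [-1.8, -0.5, 3.7]
opening: 0.0135
gripper_force: 50.0
```

Run:
```python
from h import *
d=cap("side"); s=arm.sense(); p=np.array(s["tcp_pos"]); print(p,s["force"],proj(d,[p+[.0006,.0027,-.0545]]))
save(d,"c",(255,165,375,255),6)
```

```text
[ 0.59463011 -0.07359139  0.06855865] [-2.054472    0.2081274   3.11299645] [[327.01003271 218.59919094]]
```

View pics/c.png

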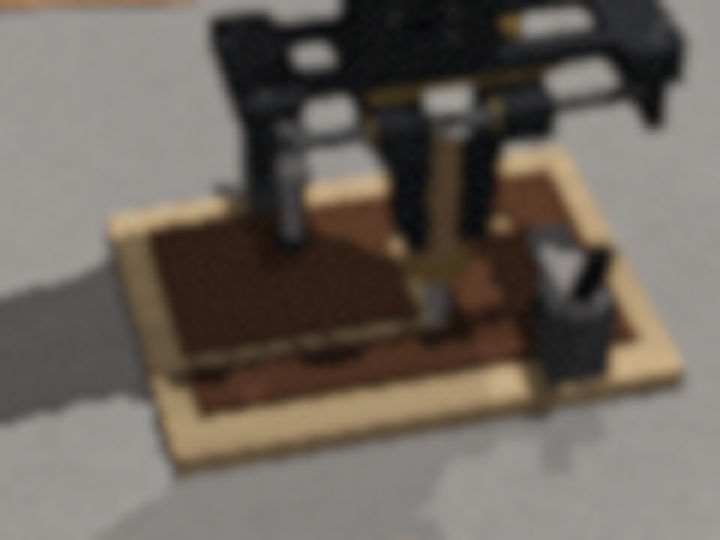

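The side view shows the stylus tip at crop (435,325), at the first corner of the channel as predicted. Continuing along the cross leg.

Call:
{"method": "arm_command", "body": {
  "rows": [
    [[0,1,0,0],[0,2,0,0],[0.1,2.5,0,0],[0,2.5,0,0],[0.1,2.5,0,0],[0,2.5,0,0],[0.1,2.5,0,0],[0.1,2.5,0,0],[0,2.5,0,0],[0.1,2.5,0,0],[0.1,2.5,0,0],[0,2.5,0,0],[0.1,2.5,0,0],[0.1,2.5,0,0],[0,2.5,0,0],[0.1,2.5,0,0],[0.1,2.5,0,0],[0,2.5,0,0],[0.1,2.5,0,0],[0.1,2.5,0,0]]
  ]
}}

```text
time: 21.48
tcp_pos: [0.5953, -0.0254, 0.0684]
ee_rot: [-0.0, 0.716, 0.699, -0.0]
force: [-1.3, -3.7, 3.2]
opening: 0.014
gripper_force: 50.0
```

Call:
{"method": "arm_command", "body": {
  "rows": [
    [[0.1,2.5,0,0],[0,2.5,0,0],[0.1,2.5,0,0],[0.1,2,0,0],[0,1,0,0],[0,1,0,0],[0,0,0,0]]
  ]
}}

```text
time: 22.07
tcp_pos: [0.5957, -0.0134, 0.0684]
ee_rot: [-0.0, 0.715, 0.699, 0.0]
force: [-0.5, -0.6, 2.3]
opening: 0.0139
gripper_force: 50.0
```

Run:
```python
from h import *
w=cap("wrist"); s=arm.sense(); p=np.array(s["tcp_pos"])*1000; print(p,s["force"],s["time"])
C=cloud(w)*1000; hs=cv2.cvtColor(w["pixels"],cv2.COLOR_RGB2HSV)
m=(np.abs(C[...,2]-(p[2]-12.8))<5)&(np.hypot(C[...,0]-p[0],C[...,1]-p[1]-3)<25)&(hs[...,1]>90)&(hs[...,0]>8); Q=C[m]
print(len(Q),np.median(Q[:,2])-p[2],(Q.min(0)-p),Q.max(0)-p)
b=np.polyfit(Q[:,1],Q[:,2],1); a=np.polyfit(Q[:,0],Q[:,2],1); print("collar tilt",a[0],b[0])
```

```text
[595.70923622 -13.32907896  68.4089863 ] [ 0.00817642 -0.46078835  2.44772036] 22.1167
827 -12.731808960298508 [-14.21233705   2.40640137 -17.72130892] [14.7831618  17.21080693 -7.86775519]
collar tilt -0.0008461290798364256 -0.12033016524007557
```

Call:
{"method": "arm_command", "body": {
  "rows": [
    [[1,0,0,0],[2,-0.1,0,0],[2.5,-0.1,0,0],[2.5,-0.1,0,0],[2.5,-0.1,0,0],[2.5,-0.1,0,0],[2.5,-0.1,0,0],[2.5,-0.1,0,0],[2.5,-0.1,0,0],[2.5,-0.1,0,0],[2.5,-0.1,0,0],[2.5,-0.1,0,0],[2.5,-0.1,0,0],[2.5,-0.1,0,0],[2.5,-0.1,0,0],[2.5,-0.1,0,0],[2.5,0,0,0],[2.5,0,0,0],[2.5,0,0,0],[1.5,0,0,0]]
  ]
}}

```text
time: 23.78
tcp_pos: [0.6432, -0.0157, 0.0685]
ee_rot: [0.0, 0.716, 0.699, 0.0]
force: [-3.4, -0.2, 2.5]
opening: 0.0138
gripper_force: 50.0
```

Call:
{"method": "arm_command", "body": {
  "rows": [
    [[0,0,0,0],[0,0,0,0]]
  ]
}}

```text
time: 23.95
tcp_pos: [0.6438, -0.0156, 0.0688]
ee_rot: [0.001, 0.716, 0.699, 0.001]
force: [-1.1, -0.1, 2.8]
opening: 0.0139
gripper_force: 50.0
```

Stroke complete. Lifting off and returning to the rack.

Call:
{"method": "arm_command", "body": {
  "rows": [
    [[0,0,3,0],[0,0,4,0],[0,0,8,0],[0,0,25,0],[0,0,40,0],[0,0,40,0],[-4,-8,30,0],[-10,-22,10,-0.04],[-16,-35,0,-0.04],[-16,-35,0,-0.04],[-16,-35,0,-0.04],[-16,-35,0,-0.04],[-16,-35,0,-0.04],[-16,-35,0,-0.04],[-16,-35,0,-0.04],[-16,-33,0,-0.04],[-12,-25,0,-0.04],[-4,-8,0,-0.04],[-2,-2.5,0,-0.014],[0,0,0,0]]
  ]
}}

```text
time: 25.62
tcp_pos: [0.4827, -0.3586, 0.2286]
ee_rot: [-0.0, 0.855, 0.519, 0.0]
force: [-0.5, 1.0, -0.6]
opening: 0.0139
gripper_force: 50.0
```

Call:
{"method": "arm_command", "body": {
  "rows": [
    [[0,0,0,0],[0,0,0,0],[0,0,0,0],[0,0,0,0]]
  ]
}}

```text
time: 25.95
tcp_pos: [0.4834, -0.3579, 0.2285]
ee_rot: [-0.0, 0.854, 0.521, 0.0]
force: [-0.2, 0.1, -1.3]
opening: 0.0138
gripper_force: 50.0
```

```bash
cat > st.py <<'E'
from h import *
def st():
    w=cap("wrist"); s=arm.sense(); Rt,p=pose(s); p=p*1000; print(s["time"],p,"yaw",np.arctan2(Rt[1,0],Rt[0,0]),s["force"])
    C=cloud(w)*1000; L=(C-p)@Rt  # tool frame
    hs=cv2.cvtColor(w["pixels"],cv2.COLOR_RGB2HSV)
    m=(np.abs(L[...,2]-12.8)<3)&(np.hypot(L[...,0]-3,L[...,1])<25)&(hs[...,1]>90)&(hs[...,0]>8); Q=L[m]
    print("collar",len(Q),np.median(Q[:,2]),Q.min(0),Q.max(0),"tiltx",np.polyfit(Q[:,0],Q[:,2],1)[0],"tilty",np.polyfit(Q[:,1],Q[:,2],1)[0])
    return w,p,Rt
E
python3 - <<'E'
from st import *
st()
# baseline: same fit on image a
w=dict(np.load("a_w.npz")); p=np.array([496.3,-71.8,119.5]); C=cloud(w)*1000-p; a=1.5456
Rt=np.array([[np.cos(a),np.sin(a),0],[np.sin(a),-np.cos(a),0],[0,0,-1]]); L=C@Rt
hs=cv2.cvtColor(w["pixels"],cv2.COLOR_RGB2HSV); m=(np.abs(L[...,2]-12.8)<3)&(np.hypot(L[...,0]-3,L[...,1])<25)&(hs[...,1]>90)&(hs[...,0]>8); Q=L[m]
print("base",len(Q),np.median(Q[:,2]),Q.min(0),Q.max(0),"tiltx",np.polyfit(Q[:,0],Q[:,2],1)[0],"tilty",np.polyfit(Q[:,1],Q[:,2],1)[0])
# tip from side view
d=cap("side"); s=arm.sense(); p=np.array(s["tcp_pos"]); P=cloud(d)
ax=p+[.0012,.0027,0]
M=(np.hypot(P[...,0]-ax[0],P[...,1]-ax[1])<.016)&(P[...,2]<p[2]-.027)&(P[...,2]>p[2]-.07); Q=P[M]; print("barrel",len(Q)); 
z=Q[:,2]
for lo,hi in((-44,-27),(-60,-44)):
    q=Q[(z>p[2]+lo/1000)&(z<p[2]+hi/1000)]; print(lo,len(q),(q.mean(0)-ax)*1000 if len(q) else 0,(q.min(0)-ax)*1000 if len(q) else 0)
E
```

```text
26.0 [ 483.18177172 -358.26440757  228.41969801] yaw 1.0945088063672013 [-0.20518426  0.89893715 -0.29781193]
collar 745 12.709179969003053 [  4.01816793 -13.4365423    9.90366243] [18.08798464 14.98315584 15.79787667] tiltx 0.05509603765618175 tilty -0.0018313425959137007
base 757 12.498655653973188 [  3.29340892 -13.39669593   9.81472571] [17.27226027 15.04728502 15.7782595 ] tiltx 0.04674294336387495 tilty 0.0016434576428211644
barrel 39
-44 27 [ -1.19234042  -2.99487972 -36.39208453] [ -4.7377172   -5.52762918 -43.38062505]
-60 12 [ -0.47506069  -0.63155966 -52.01399602] [ -2.06233791  -2.58096125 -57.64204633]
```

Call:
{"method": "arm_command", "body": {
  "rows": [
    [[0.3,-0.5,-15,0.02],[0.3,-0.6,-30,0.018],[0,0,-25,0],[0,0,-15,0],[0,0,-5,0],[0,0,0,0],[0,0,0,0],[0,0,0,0]]
  ]
}}

```text
time: 26.72
tcp_pos: [0.4842, -0.3607, 0.1398]
ee_rot: [0.001, 0.844, 0.536, 0.0]
force: [-0.2, -0.3, -0.1]
opening: 0.014
gripper_force: 50.0
```

Within 1.3 mm of the original grasp pose, and the hole clearance is 5 mm. Inserting.

Call:
{"method": "arm_command", "body": {
  "rows": [
    [[-0.2,1,-8,0],[0,0,-12,0],[0,0,-12,0],[0,0,-8,0],[0,0,-5,0],[0,0,-3,0],[0,0,-1.5,0],[0,0,0,0],[0,0,0,0]]
  ]
}}

```text
time: 27.47
tcp_pos: [0.4833, -0.3594, 0.0891]
ee_rot: [0.0, 0.844, 0.536, 0.0]
force: [-0.2, 1.0, -1.2]
opening: 0.0137
gripper_force: 50.0
```

Call:
{"method": "arm_command", "body": {
  "rows": [
    [[0,0,-0.4,0],[0,0,0,0],[0,0,0,0]]
  ]
}}

```text
time: 27.72
tcp_pos: [0.4834, -0.3594, 0.0888]
ee_rot: [0.0, 0.844, 0.536, 0.0]
force: [0.1, -0.2, 1.1]
opening: 0.0134
gripper_force: 50.0
```

Call:
{"method": "arm_command", "body": {
  "rows": [
    [[0,0,0,0],[0,0,0,0],[0,0,0,0],[0,0,0,0],[0,0,0,0],[0,0,0,0],[0,0,0,0],[0,0,0,0],[0,0,0,0],[0,0,5,0],[0,0,10,0],[0,0,20,0],[0,0,30,0],[0,0,40,0],[-5,-10,30,0],[-5,-10,15,0],[-2,-4,0,0],[0,0,0,0],[0,0,0,0],[0,0,0,0]]
  ],
  "grip": 0
}}

```text
time: 29.38
tcp_pos: [0.4707, -0.382, 0.2371]
ee_rot: [-0.001, 0.844, 0.536, -0.0]
force: [0.3, -0.9, -0.0]
opening: 0.0879
gripper_force: 0.0
```

Run:
```python
from h import *
c=cap("wrist"); s=arm.sense(); print(s["time"],s["tcp_pos"],s["opening"],s["force"])
P=cloud(c).reshape(-1,3)
for xy in((.4854,-.3568),):
    m=(np.hypot(P[:,0]-xy[0],P[:,1]-xy[1])<.03)
    for lo,hi in((.13,.15),(.0735,.08)):
        Q=P[m&(P[:,2]>lo)&(P[:,2]<hi)]; print(lo,len(Q),Q.mean(0)*1000,Q[:,:2].min(0),Q[:,:2].max(0))
t=cap("top"); P=cloud(t).reshape(-1,3); m=(np.hypot(P[:,0]-.5215,P[:,1]-.358)<.04)&(P[:,2]>.035)&(P[:,2]<.06); print("weight",P[m].mean(0)*1000)
```

```text
29.4333 [ 0.47079878 -0.38191038  0.23706602] 0.08821708987135433 [ 0.27469601 -0.20629459  0.33405108]
0.13 269 [ 485.44596127 -356.95005661  135.85871831] [ 0.47791513 -0.36498298] [ 0.49292245 -0.34957667]
0.0735 319 [ 487.14728424 -353.10849729   76.11236063] [ 0.47100123 -0.37031111] [ 0.49994964 -0.34265215]
weight [520.85713113 356.26234786  43.77934212]
```

The stylus is upright at its original position to within 0.3 mm, and the weight is on the mat. Handing in.

```bash
python3 -c "
from rig import arm
print(arm.finish_job())"
```

```text
the job is handed in; nothing more can be done
None
```

I moved the weight onto the mat, rubbed the seam from the open end to the closed end in one stroke, and hung the stylus back in its own hole (within 0.3 mm of its start). I handed the job in at about 29 s; no verdict was returned.

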